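# Dip the oil level of a gear reducer and show the gauge

### The job

Take the dip gauge from its wooden rest, push it down the reducer's slanting guide tube until its collar sits on the tube's mouth, and draw it right out again. Then show it for reading: finish still holding the gauge by its handle in the air, kept still, with the rod level and its tip about a hand's breadth (10 cm) above the middle of the paper card. Leave the other things on the bench where they are.

Things in the scene. Friction and masses are not known exactly. Their poses are not given: they have to be found in the camera images.
- gauge: bare metal dip gauge, 0.15-0.25 kg. Origin: centre of its square aluminium handle (the place to grip), 80 mm long (x), 22 wide (y), 22 high (z). -x points along the rod to the tip. Then a 12 mm neck, a round collar 30 mm in diameter (x=-52 to -60 mm) and a rod 8 mm in diameter to the tapered tip at x=-170. Starts level in the rest, z up; mass centre near x=-40
- gauge_tip (a point): the tip of the gauge's rod, on its axis, 170 mm from the handle's centre
- gauge_collar (a point): centre of the collar's face towards the tip (the face that stops on the tube's mouth), 60 mm from the handle's centre
- guide_tube: steel tube on the reducer. Origin: centre of its mouth's rim, 150 mm above the bench. +x points out of the mouth along the tube, rising 40 degrees above level; y is level. Bore 12 mm, flaring over the last 10 mm to 22; rim 28 mm across. Open inside for over 110 mm. With the collar on the rim the gauge's axes lie along the tube's, handle centre 60 mm out along +x
- gearbox: fixed grey worm gear reducer, left or right on the bench. Origin on the bench straight below the tube's mouth. In its own axes the housing spans x=-30 to -204 mm, y=+-82 (a shaft end reaches y=+112), top 135 mm high; foot x=-15 to -210, y=+-85. The tube leans out over the +x end
- rest: fixed plywood rest, left or right on the bench, base 200 x 60 x 10 mm with two notched posts, under the rod and under the handle's rear end. Origin: centre of the base's underside; the gauge's tip points along -x, its handle's centre lies at x=+60 mm, 55 mm up; the middle 50 mm of the handle is free on both sides and the gauge lifts straight up
- card: blank paper reading card lying fixed on the bench, 80 x 80 x 3 mm, between rest and reducer. Origin: centre of its underside
- bushing: bystander: copper-coloured ring 44 mm across, 28 mm high; origin at its underside
- hex_nut: bystander: dark hexagon nut 36 mm across, 16 mm high; origin at its underside
- rule: bystander: flat steel rule 260 x 25 x 4 mm lying along y; origin at its underside
- screwdriver: bystander: wooden-handled screwdriver lying on the bench, near one side
- wrench: bystander: wrench lying on the bench, near one side
- grease_tin: bystander: round tin 64 mm across, 60 mm high; origin at its underside
- bar_stub: bystander: upright stub of round steel bar 32 mm across, 45 mm high; origin at its underside
Things that resemble listed ones, but are neither listed nor needed, are in the scene too. What is shaped like the gauge but blue is not meant.

How it is judged (in metres and radians):
On the way, in this order (a step that is already met when the one before it is completed fails the run):
1. the gauge is seated in the guide tube, its collar on the mouth (x of gauge_collar in the frame of guide_tube below 0.003 m and distance between gauge_collar and guide_tube below 0.007 m and angle between the x axis of gauge and the x axis of guide_tube, either way round below 0.1 rad), for 0.2 s.
2. the gauge is drawn right out of the tube (x of gauge_tip in the frame of guide_tube above 0.005 m and contact force between gauge and guide_tube below 0.1 N), for 0.1 s.
At the end, for the whole second after the job is handed in: The fingers hold the gauge (at least 2 N) and nothing else touches it; its rod is level within 0.1 rad; its tip is within 35 mm horizontally of the card's centre and 55 to 155 mm above the bench; it is still (under 0.02 m/s and 0.15 rad/s) (angle between gauge's own x axis and vertical between 1.4708 and 1.6708 rad and horizontal distance between gauge_tip and card below 0.035 m and height (world z) of gauge_tip between 0.055 and 0.155 m and contact force between the fingers and gauge above 2 N and contact force between gauge and rest below 0.1 N and contact force between gauge and gearbox below 0.1 N and contact force between gauge and guide_tube below 0.1 N and contact force between gauge and card below 0.1 N and linear speed of gauge below 0.02 m/s and angular speed of gauge below 0.15 rad/s); the arm keeps its last pose, push and grip.
It fails at once if a bystander is moved by more than 30 mm (distance of any of bushing, hex_nut, rule, screwdriver, wrench, grease_tin, bar_stub from where it was at the start of the episode above 0.03 m).
It also fails if it takes over 51 s, if anything falls off the work surface, if the arm or the gripper's body presses on something with over 40 N, if the wrist force passes 120 N, or if a joint passes its speed limit or range.

### The arm

A 6-joint arm with a two-finger parallel gripper is mounted at the origin on the work surface. World frame = base frame: x ahead of the robot, y to its left, z up, the work surface at z = 0. Lengths are in m, angles in degrees, forces in N, time in s.
With the tool pointing down it reaches from about 0.25 to 0.725 m from the base axis. Payload 9.7 kg.
Tool frame: the origin (TCP) lies at the very end of the fingers, on their centre line; the grasp point (between the pads) lies 19 mm behind it; z points along the fingers, y is the line along which they close (so a half turn about z gives the same grasp; the last joint's range is limited). The gripper opens to 85 mm and grips with 20 to 120 N. Pads are 22 mm wide; open, the fingers measure 114 mm over their backs; the gripper's body (76 mm by 85 mm) begins 54 mm behind the grasp point. The pads swing forward as they close: fully open they stand 13 mm farther back than shut.
Start: joints at [-65.89, 4.979, 10.078, 95.1, 0, 90], TCP at [0.225, -0.502, 0.231] pointing down, gripper open.
Joint ranges: [-179.16, 179.16], [-48.56, 103.87], [-65.8, 70.77], [-126.05, 130.52], [-82.76, 87.17], [-180, 180]. Speed limits (degrees/s): [127.2, 127.2, 147.25, 180, 180, 180].

### API

Orientations are given as [roll, pitch, yaw] about the fixed x, y, z axes, in that order (R = Rz(yaw) Ry(pitch) Rx(roll)).
In Python, from workcell import telemetry, optics, workorder gives the robot as it stands.
- The arm moves only by the shell command python3 -m handwheel 'ROWS' [FORCE]. ROWS is JSON, a list of rows, each an object of numbers: "tx", "ty", "tz": the shift along the tool's x, y, z in m; "ax", "ay", "az": the turn, a rotation vector about the tool's x, y, z in degrees; "jaw": the gripper command: -1 is shut, 1 is fully open, values between are in proportion. A call has exactly 10 rows; each row shifts and turns the commanded pose from where the row before left it, along the tool's axes as they then stand; what a row does not reach is not made up. A row lasts 1/8 s, in which the tool goes at most 62.5 mm and 10.7 degrees, less where a joint would pass 70% of its speed; a pose out of reach is approached as far as the arm can. A call is refused whole if a number of a shift passes 0.0625 or a number of a turn 10.7, either way. A call with a gripper value outside its range is refused whole. The fingers move at their own pace and stop on an object; FORCE is the grip in N (left out, the last holds). Time passes only in rows, so rows that do not move let the fingers close, or fill a call up. It gives the time, the measured TCP pose, the force, the opening and the grip force at its end, in the units of the state.
- telemetry.get_obs(): the state, without advancing time (a new reading comes with each control period).
- optics.camera(name): name is "scene" or "top"; returns a dict with "color" (400x640x3 uint8, red, green, blue), "K" (3x3 intrinsics, pixels), "extrinsics" (4x4, takes a point from camera to world coordinates). Camera axes: x right, y down, z forward; pixel columns grow to the right and rows downward; lengths in m; the calibration is good to about 2 mm. A picture is of the moment at which its call begins. There is no depth.
- workorder.job_done(): hands the job in; it is judged then, once.
The state is a dict: "time": time; "q": joint angles; "qd": joint speeds; "joint_efforts": joint torques, N m; "ee_pos": TCP position; "tcp_rot": TCP orientation; "wrist_force": force on the tool from outside, world axes, zero at the start; "torque": the same for the moment, N m; "opening": finger opening in m; "grasp_force": force on a finger pad.
Only numpy, scipy, OpenCV 4.12 (cv2) and the standard library are available. Lean on these libraries where they do the work, as an engineer would, in place of code of your own. Each camera call takes 0.05 s, during which the arm holds its last target. There are 200 camera calls.

## Working session

There is one attempt and no reset: what is moved stays moved. The work goes in short steps, Python scripts to look and compute and a shell command to move; the robot and the scene stay as the last step left them, time stands still between calls to the robot, and variables do not carry over. Pictures are saved under pics/ and viewed, at most 10 in all, crops included, and the job is handed in when it is done.

```bash
mkdir -p pics; ls; python3 - <<'E'
from workcell import telemetry, optics
import cv2, numpy as np
for n in ("scene","top"):
    c=optics.camera(n); cv2.imwrite(f"pics/{n}0.png",c["color"][:,:,::-1]); np.savez(f"{n}0.npz",**c)
    print(n,c["K"].round(1).tolist(),c["extrinsics"].round(3).tolist())
print(telemetry.get_obs())
E
```

```text
pics
scene [[365.4, 0.0, 316.2], [0.0, 365.4, 197.1], [0.0, 0.0, 1.0]] [[-0.479, 0.709, -0.518, 1.059], [0.878, 0.381, -0.291, 0.287], [-0.009, -0.594, -0.805, 0.888], [0.0, 0.0, 0.0, 1.0]]
top [[445.9, 0.0, 319.4], [0.0, 445.9, 201.2], [0.0, 0.0, 1.0]] [[-0.004, -0.982, 0.189, 0.29], [-1.0, 0.007, 0.017, -0.008], [-0.018, -0.189, -0.982, 1.42], [0.0, 0.0, 0.0, 1.0]]
{'time': 0.1, 'q': array([-6.58900403e+01,  5.00801023e+00,  1.00409224e+01,  9.50988302e+01,
        5.61797281e-04,  9.00016892e+01]), 'qd': array([ 0.10259097, -0.129425  ,  0.09294689,  0.0863379 ,  0.04370018,
        0.04896742]), 'joint_efforts': array([ 4.89348058e-04, -5.21560514e+01,  4.65653050e+01,  1.60642737e-02,
        6.02455498e-05,  2.31366005e-05]), 'ee_pos': array([ 0.22459457, -0.50184656,  0.23067064]), 'tcp_rot': array([-1.79934082e+02, -5.59853515e-04,  2.41082698e+01]), 'wrist_force': array([-0.43378085, -0.05854013,  0.57047225]), 'torque': array([ 0.00364551,  0.02763157, -0.01049736]), 'grasp_force': 0.0, 'opening': 0.08572785392885403}
```

View pics/scene0.png

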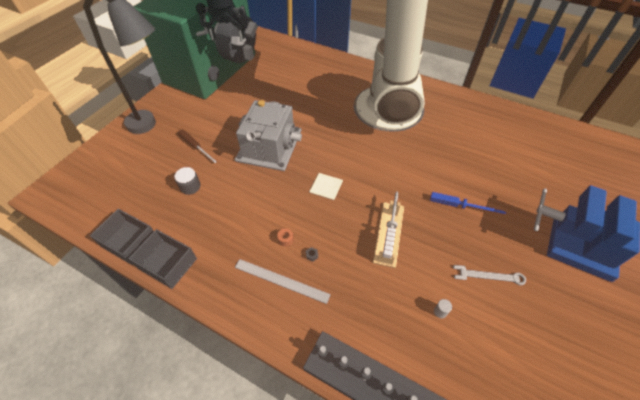

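View pics/top0.png

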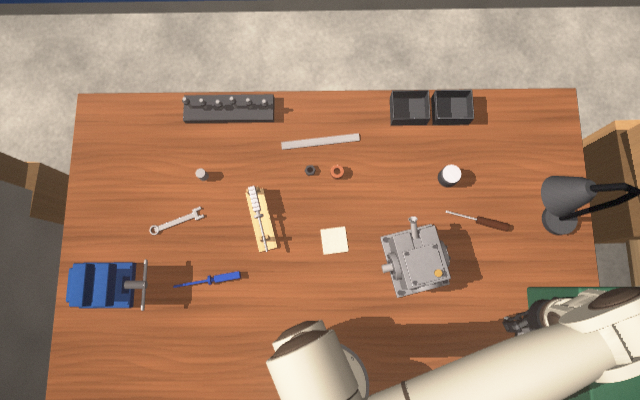

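The scene view shows the rest at about (390,235), the card at (327,186) and the reducer at (267,135). In the top view they are at (262,218), (334,240) and (415,262), with the tube stub near (414,225). I'll enlarge these areas next.

```bash
python3 - <<'E'
import cv2, numpy as np
t=cv2.imread("pics/top0.png"); s=cv2.imread("pics/scene0.png")
def crop(im,x,y,w,h): return cv2.resize(im[y:y+h,x:x+w],(400,300),interpolation=cv2.INTER_CUBIC)
# 80x60 at x5
a=crop(t,220,175,100,75);b=crop(t,375,210,100,75);c=crop(s,350,190,100,75);d=crop(s,220,95,100,75)
cv2.imwrite("pics/crops.png",np.vstack([np.hstack([a,b]),np.hstack([c,d])]))
E
```

```text
(no output)
```

View pics/crops.png

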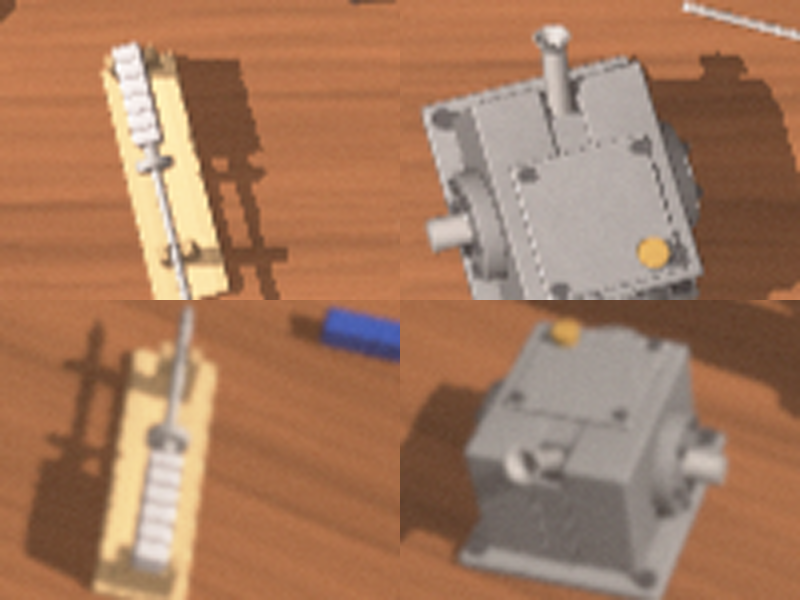

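The crops give these pixel positions:
- **Gauge (top):** handle rear at crop (125,47), collar at (153,161).
- **Tube mouth:** top crop (551,38), scene crop (522,464).
- **Reducer edges:** foot front edge in the scene runs (462,562) to (650,597), and the lid's front edge in top runs (515,168) to (645,135).

Next I convert these to world coordinates.

```bash
cat > h.py <<'E'
import numpy as np, cv2
def ray(c,u,v):
    E=c["extrinsics"]; d=E[:3,:3]@np.linalg.solve(c["K"],[u,v,1.]); return E[:3,3],d/np.linalg.norm(d)
def onz(c,u,v,z): o,d=ray(c,u,v); return o+d*(z-o[2])/d[2]
def tri(a,b):
    A=sum(np.eye(3)-np.outer(d,d) for o,d in(a,b)); y=sum((np.eye(3)-np.outer(d,d))@o for o,d in(a,b))
    p=np.linalg.solve(A,y); return p,[np.linalg.norm(np.cross(p-o,d))*1e3 for o,d in(a,b)]
def proj(c,p):
    E=np.linalg.inv(c["extrinsics"]); q=c["K"]@(E[:3,:3]@np.asarray(p)+E[:3,3]); return q[:2]/q[2]
def yaw(a,b): return np.degrees(np.arctan2(b[1]-a[1],b[0]-a[0]))
E
python3 - <<'E'
from h import *
np.set_printoptions(precision=4,suppress=True)
T=dict(np.load("top0.npz"));S=dict(np.load("scene0.npz"))
P=lambda u,v,x,y:(x+(u+.5)/4-.5,y+(v+.5)/4-.5)
a=lambda u,v:P(u,v,220,175); b=lambda u,v:P(u-400,v,375,210); c=lambda u,v:P(u,v-300,350,190); d=lambda u,v:P(u-400,v-300,220,95)
m,e=tri(ray(T,*b(551,38)),ray(S,*d(522,464))); print("mouth",m,e,onz(T,*b(551,38),.15),onz(S,*d(522,464),.15))
q=[onz(S,*d(462,562),.005),onz(S,*d(650,597),.005)];print("foot front",*q,yaw(*q),np.linalg.norm(q[0]-q[1]))
for z in(.135,):
  L=[onz(T,*b(*p),z) for p in[(515,168),(645,135),(560,290),(527,174),(642,146)]]
  print("lid",yaw(L[1],L[0]),yaw(L[3],L[4]), [onz(T,*b(*p),z) for p in[(515,168),(645,135)]])
  L=[onz(S,*d(*p),z) for p in[(516,398),(620,415),(655,345)]];print("lidS bolts",yaw(L[0],L[1]),yaw(L[2],L[1]))
for n,C,p,r in(("top",T,a(153,161),a(122,47)),("scene",S,c(168,438),c(153,563))): print(n,"collar,rear",onz(C,*p,.055),onz(C,*r,.066),)
print("collar tri",tri(ray(T,*a(153,163)),ray(S,*c(168,438))))
for n,C in(("top",T),("scene",S)):
  im=C["color"]; h=cv2.cvtColor(im,cv2.COLOR_RGB2HSV)
  for nm,lo,hi,z in(("card",(18,8,205),(40,75,255),.003),("rest",(14,76,150),(28,200,255),.01)):
    k=cv2.inRange(h,lo,hi); 
    for q in cv2.findContours(k,cv2.RETR_EXTERNAL,cv2.CHAIN_APPROX_NONE)[0]:
      A=cv2.contourArea(q)
      if A>150:
        bx=cv2.boxPoints(cv2.minAreaRect(q)); w=[onz(C,*x,z) for x in bx]; cen=np.mean(w,0)
        if cen[0]>.2 and abs(cen[1])<.5: print(n,nm,A,cen[:2],yaw(w[0],w[1]).round(1),np.linalg.norm(w[0]-w[1]).round(3),np.linalg.norm(w[1]-w[2]).round(3))
E
```

```text
mouth [ 0.4809 -0.2523  0.1499] [np.float64(0.15761307371412672), np.float64(0.15761307371408126)] [ 0.481  -0.2524  0.15  ] [ 0.4809 -0.2521  0.15  ]
foot front [ 0.484  -0.3362  0.005 ] [ 0.4437 -0.1814  0.005 ] 104.5935446621925 0.15998703886126814
lid 103.83063331439817 -76.72736092892458 [array([ 0.3894, -0.2256,  0.135 ]), array([ 0.4125, -0.3195,  0.135 ])]
lidS bolts 104.86939610682903 13.172348803790142
top collar,rear [0.5116 0.2071 0.055 ] [0.6001 0.2317 0.066 ]
scene collar,rear [0.5061 0.2073 0.055 ] [0.6039 0.2342 0.066 ]
collar tri (array([0.5092, 0.2071, 0.0593]), [np.float64(0.6824200728882988), np.float64(0.6824200728883929)])
top card 568.0 [ 0.4373 -0.0292] -83.2 0.079 0.079
top rest 388.5 [0.5068 0.1911] -76.5 0.032 0.198
top rest 256.5 [0.504  0.2255] -76.8 0.021 0.209
scene card 461.5 [ 0.4358 -0.0279] -164.6 0.08 0.086
scene rest 860.0 [0.4999 0.2067] -165.1 0.218 0.068
```

```bash
cat >> h.py <<'E'
from scipy.spatial.transform import Rotation as Ro
MOUTH=np.array([.481,-.252,.150]); YT=14.5; HANDLE=np.array([.562,.2215,.055])
def Rt(yaw,tilt): # tool down, tool x along yaw, tilted so x rises
    return Ro.from_euler('z',yaw,degrees=True)*Ro.from_euler('x',180,degrees=True)*Ro.from_euler('y',tilt,degrees=True)
def axis(yaw,tilt): return Rt(yaw,tilt).as_matrix()[:,0]
def delta(grasp,yaw,tilt):
    """what to do: turn (tool frame), shift in tool frame before turning, and after turning"""
    from workcell import telemetry
    o=telemetry.get_obs(); R=Ro.from_euler('xyz',o["tcp_rot"],degrees=True); G=Rt(yaw,tilt)
    tcp=np.asarray(grasp)+G.as_matrix()[:,2]*.019; d=tcp-o["ee_pos"]
    print("t",round(o["time"],2),"pos",o["ee_pos"].round(4),"rot",o["tcp_rot"].round(1),"F",o["wrist_force"].round(1),"open",round(o["opening"],4),"grip",round(o["grasp_force"],1))
    print("turn",(R.inv()*G).as_rotvec(degrees=True).round(2),"shift_before",R.inv().apply(d).round(4),"shift_after",G.inv().apply(d).round(4))
E
python3 -c "
from h import *
delta(HANDLE+[0,0,.13],14.5,0)"
```

```text
t 0.1 pos [ 0.2246 -0.5018  0.2307] rot [-179.9   -0.    24.1] F [-0.4 -0.1  0.6] open 0.0857 grip 0.0
turn [-0.07  0.    9.61] shift_before [ 0.6034 -0.5224  0.0653] shift_after [ 0.5078 -0.6158  0.0647]
```

```bash
python3 -m handwheel '[{"az":9.6},{"tx":0.034,"ty":-0.041},{"tx":0.034,"ty":-0.041},{"tx":0.034,"ty":-0.041},{"tx":0.034,"ty":-0.041},{"tx":0.034,"ty":-0.041},{"tx":0.034,"ty":-0.041},{"tx":0.034,"ty":-0.041},{"tx":0.034,"ty":-0.041},{"tx":0.034,"ty":-0.041}]'; python3 -c "
from h import *
delta(HANDLE+[0,0,.13],14.5,0)"
```

```text
t 0.1 pos [ 0.2246 -0.5018  0.2307] rot [-179.9   -0.    24.1] F [-0.4 -0.1  0.6] open 0.0857 grip 0.0
turn [-0.07  0.    9.61] shift_before [ 0.6034 -0.5224  0.0653] shift_after [ 0.5078 -0.6158  0.0647]$[0]: bad value
```

```bash
python3 -m handwheel '[{"tx":0,"ty":0,"tz":0,"ax":0,"ay":0,"az":9.6,"jaw":1},{"tx":0.034,"ty":-0.041,"tz":0,"ax":0,"ay":0,"az":0,"jaw":1},{"tx":0.034,"ty":-0.041,"tz":0,"ax":0,"ay":0,"az":0,"jaw":1},{"tx":0.034,"ty":-0.041,"tz":0,"ax":0,"ay":0,"az":0,"jaw":1},{"tx":0.034,"ty":-0.041,"tz":0,"ax":0,"ay":0,"az":0,"jaw":1},{"tx":0.034,"ty":-0.041,"tz":0,"ax":0,"ay":0,"az":0,"jaw":1},{"tx":0.034,"ty":-0.041,"tz":0,"ax":0,"ay":0,"az":0,"jaw":1},{"tx":0.034,"ty":-0.041,"tz":0,"ax":0,"ay":0,"az":0,"jaw":1},{"tx":0.034,"ty":-0.041,"tz":0,"ax":0,"ay":0,"az":0,"jaw":1},{"tx":0.034,"ty":-0.041,"tz":0,"ax":0,"ay":0,"az":0,"jaw":1}]'; python3 -c "
from h import *
delta(HANDLE+[0,0,.13],14.5,0)"
```

```text
time: 1.35
ee_pos: [0.4288, -0.0664, 0.2311]
tcp_rot: [180.0, 0.0, 14.5]
wrist_force: [1.1, -0.5, -0.2]
opening: 0.0853
grasp_force: 0.0
t 1.35 pos [ 0.4288 -0.0664  0.2311] rot [180.    0.   14.5] F [ 1.1 -0.5 -0.2] open 0.0853 grip 0.0
turn [0.   0.   0.01] shift_before [ 0.2011 -0.2453  0.0651] shift_after [ 0.201  -0.2454  0.0651]
```

```bash
python3 -m handwheel '[{"tx":0.034,"ty":-0.041,"tz":0,"ax":0,"ay":0,"az":0,"jaw":1},{"tx":0.034,"ty":-0.041,"tz":0,"ax":0,"ay":0,"az":0,"jaw":1},{"tx":0.034,"ty":-0.041,"tz":0,"ax":0,"ay":0,"az":0,"jaw":1},{"tx":0.034,"ty":-0.041,"tz":0,"ax":0,"ay":0,"az":0,"jaw":1},{"tx":0.034,"ty":-0.041,"tz":0,"ax":0,"ay":0,"az":0,"jaw":1},{"tx":0.031,"ty":-0.040,"tz":0,"ax":0,"ay":0,"az":0,"jaw":1},{"tx":0,"ty":0,"tz":0.035,"ax":0,"ay":0,"az":0,"jaw":1},{"tx":0,"ty":0,"tz":0.03,"ax":0,"ay":0,"az":0,"jaw":1},{"tx":0,"ty":0,"tz":0,"ax":0,"ay":0,"az":0,"jaw":1},{"tx":0,"ty":0,"tz":0,"ax":0,"ay":0,"az":0,"jaw":1}]' >/dev/null; python3 -c "
from h import *
delta(HANDLE,14.5,0)
from workcell import optics
S=optics.camera('scene');T=optics.camera('top')
f=lambda c,x,y:cv2.resize(c['color'][y:y+75,x:x+100,::-1],(400,300),interpolation=cv2.INTER_CUBIC)
cv2.imwrite('pics/near.png',np.hstack([f(S,340,180),f(T,210,170)]))
print(proj(S,HANDLE),proj(T,HANDLE))
"
```

```text
t 2.6 pos [0.57  0.189 0.168] rot [-178.5   -0.    17.7] F [-0.7  0.4 -0.1] open 0.0857 grip 0.0
turn [-1.46  0.    3.21] shift_before [ 0.0022 -0.03    0.1328] shift_after [ 0.0004 -0.0335  0.132 ]
[388.74342415 242.45360388] [253.64774603 199.00852528]
```

View pics/near.png

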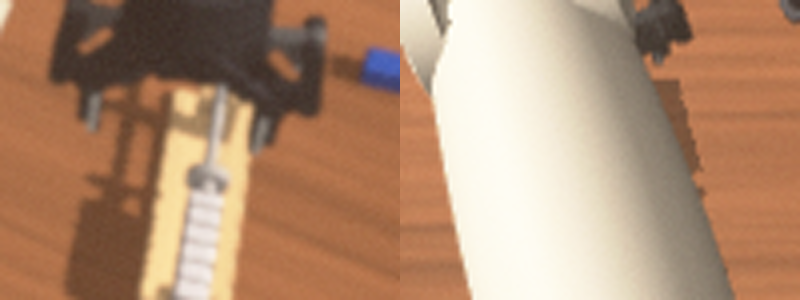

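The scene view shows the fingers straddling the gauge line near (205,110), with the handle at (200,240) clear below. The top view is blocked by the arm. The tool's rotation is off, so I'll check the joints.

```bash
python3 -c "
from workcell import telemetry
o=telemetry.get_obs();print(o['q'].round(1),o['qd'].round(1),o['tcp_rot'],o['ee_pos'])"; cat handwheel* 2>/dev/null | head -5
```

```text
[ 17.6  11.1   9.9  88.7   1.5 179.9] [ 0.   0.  -0.2 -0.3  0.   0.1] [-1.78545845e+02 -1.16958355e-01  1.77056275e+01] [0.57037144 0.18905219 0.16855052]
```

```bash
sed -i "s/return Ro.from_euler('z',yaw,degrees=True)\*Ro.from_euler('x',180,degrees=True)\*Ro.from_euler('y',tilt,degrees=True)/return Ro.from_euler('z',yaw+180,degrees=True)*Ro.from_euler('x',180,degrees=True)*Ro.from_euler('y',-tilt,degrees=True)/; s/return Rt(yaw,tilt).as_matrix()\[:,0\]/return -Rt(yaw,tilt).as_matrix()[:,0]/" h.py
python3 -m handwheel '[{"tx":0,"ty":0,"tz":0,"ax":-1.5,"ay":0,"az":-10.5,"jaw":1},{"tx":0,"ty":0,"tz":0,"ax":0,"ay":0,"az":-10.5,"jaw":1},{"tx":0,"ty":0,"tz":0,"ax":0,"ay":0,"az":-10.5,"jaw":1},{"tx":0,"ty":0,"tz":0,"ax":0,"ay":0,"az":-10.5,"jaw":1},{"tx":0,"ty":0,"tz":0,"ax":0,"ay":0,"az":-10.5,"jaw":1},{"tx":0,"ty":0,"tz":0,"ax":0,"ay":0,"az":-10.5,"jaw":1},{"tx":0,"ty":0,"tz":0,"ax":0,"ay":0,"az":-10.5,"jaw":1},{"tx":0,"ty":0,"tz":0,"ax":0,"ay":0,"az":-10.5,"jaw":1},{"tx":0,"ty":0,"tz":0,"ax":0,"ay":0,"az":-10.5,"jaw":1},{"tx":0,"ty":0,"tz":0,"ax":0,"ay":0,"az":-10.5,"jaw":1}]' >/dev/null; python3 -c "
from h import *
print(axis(14.5,40))
delta(HANDLE,14.5,0)"
```

```text
[0.74164412 0.19180221 0.64278761]
t 3.95 pos [0.5703 0.189  0.1683] rot [1.798e+02 1.000e-01 1.231e+02] F [-0.9  0.1  0.8] open 0.0854 grip 0.0
turn [  0.13   0.22 -71.45] shift_before [0.032  0.0102 0.1323] shift_after [-1.000e-04  3.350e-02  1.323e-01]
```

```bash

python3 -m handwheel '[{"tx":0,"ty":0,"tz":0,"ax":0,"ay":0,"az":-10.5,"jaw":1},{"tx":0,"ty":0,"tz":0,"ax":0,"ay":0,"az":-10.5,"jaw":1},{"tx":0,"ty":0,"tz":0,"ax":0,"ay":0,"az":-10.5,"jaw":1},{"tx":0,"ty":0,"tz":0,"ax":0,"ay":0,"az":-10.5,"jaw":1},{"tx":0,"ty":0,"tz":0,"ax":0,"ay":0,"az":-10.5,"jaw":1},{"tx":0,"ty":0,"tz":0,"ax":0,"ay":0,"az":-10.5,"jaw":1},{"tx":0,"ty":0,"tz":0,"ax":0,"ay":0,"az":-8.4,"jaw":1},{"tx":0,"ty":0.0335,"tz":0,"ax":0,"ay":0,"az":0,"jaw":1},{"tx":0,"ty":0,"tz":0.03,"ax":0,"ay":0,"az":0,"jaw":1},{"tx":0,"ty":0,"tz":0.02,"ax":0,"ay":0,"az":0,"jaw":1}]' >/dev/null; python3 -c "
from h import *
delta(HANDLE,14.5,0)
from workcell import optics
S=optics.camera('scene')
x,y=330,170
cv2.imwrite('pics/near2.png',cv2.resize(S['color'][y:y+90,x:x+120,::-1],(720,540),interpolation=cv2.INTER_CUBIC))
for p in (HANDLE,HANDLE+[0,0,.011],HANDLE+np.array([.968,.25,0])*.04):print(((proj(S,p)-[x,y]+.5)*6-.5).round())
"
```

```text
t 5.2 pos [0.562  0.222  0.1171] rot [-180.     0.2 -165.9] F [ 0.7  0.1 -0.1] open 0.0854 grip 0.0
turn [-0.02  0.2  -0.35] shift_before [ 0.0004 -0.0004  0.0811] shift_after [ 0.0001 -0.0005  0.0811]
[355. 437.]
[359. 425.]
[343. 518.]
```

View pics/near2.png

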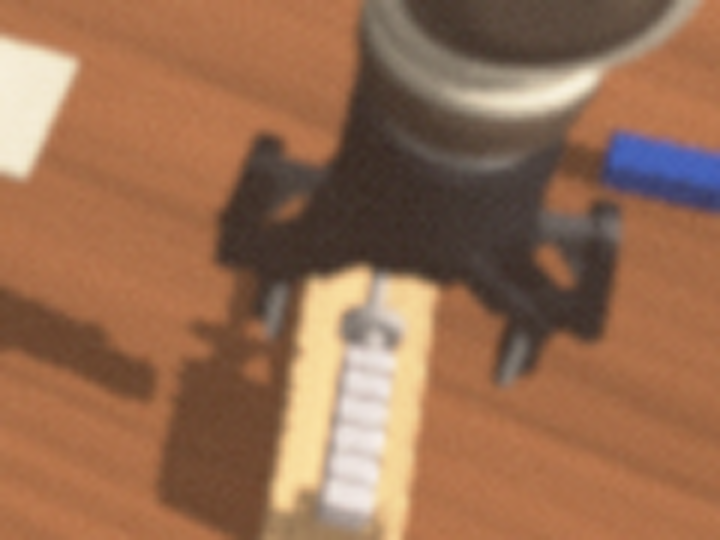

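The handle runs from (370,345) to (345,515) in the crop, with its middle at (359,430), against a prediction of (359,425). The fingers sit evenly on either side, so I'll descend and grip.

```bash

python3 -m handwheel '[{"tx":0,"ty":0,"tz":0.04,"ax":0,"ay":0,"az":-0.35,"jaw":1},{"tx":0,"ty":0,"tz":0.03,"ax":0,"ay":0,"az":0,"jaw":1},{"tx":0,"ty":0,"tz":0.011,"ax":0,"ay":0,"az":0,"jaw":1},{"tx":0,"ty":0,"tz":0,"ax":0,"ay":0,"az":0,"jaw":-1},{"tx":0,"ty":0,"tz":0,"ax":0,"ay":0,"az":0,"jaw":-1},{"tx":0,"ty":0,"tz":0,"ax":0,"ay":0,"az":0,"jaw":-1},{"tx":0,"ty":0,"tz":0,"ax":0,"ay":0,"az":0,"jaw":-1},{"tx":0,"ty":0,"tz":0,"ax":0,"ay":0,"az":0,"jaw":-1},{"tx":0,"ty":0,"tz":0,"ax":0,"ay":0,"az":0,"jaw":-1},{"tx":0,"ty":0,"tz":0,"ax":0,"ay":0,"az":0,"jaw":-1}]' 90 >/dev/null; python3 -c "
from h import *
delta(HANDLE,14.5,0)"
```

```text
t 6.5 pos [0.5626 0.2217 0.0371] rot [-180.     0.2 -165.5] F [-0.8 -0.3  5.7] open 0.021 grip 88.6
turn [-0.02  0.24 -0.04] shift_before [ 0.0006 -0.0001  0.0011] shift_after [ 0.0006 -0.0001  0.0011]
```

```bash

python3 -m handwheel '[{"tx":0,"ty":0,"tz":-0.03,"ax":0,"ay":0,"az":0,"jaw":-1},{"tx":0,"ty":0,"tz":-0.05,"ax":0,"ay":0,"az":0,"jaw":-1},{"tx":0,"ty":0,"tz":-0.055,"ax":0,"ay":0,"az":0,"jaw":-1},{"tx":0,"ty":0,"tz":-0.055,"ax":0,"ay":0,"az":0,"jaw":-1},{"tx":0,"ty":0,"tz":-0.03,"ax":0,"ay":0,"az":0,"jaw":-1},{"tx":0,"ty":-0.03,"tz":0,"ax":0,"ay":0,"az":0,"jaw":-1},{"tx":0,"ty":-0.05,"tz":0,"ax":0,"ay":0,"az":0,"jaw":-1},{"tx":0,"ty":-0.05,"tz":0,"ax":0,"ay":0,"az":0,"jaw":-1},{"tx":0,"ty":-0.05,"tz":0,"ax":0,"ay":0,"az":0,"jaw":-1},{"tx":0,"ty":-0.03,"tz":0,"ax":0,"ay":0,"az":0,"jaw":-1}]' 90 >/dev/null; python3 -c "
from h import *
delta(MOUTH+.2*axis(14.5,40),14.5,40)"
```

```text
t 7.75 pos [0.6141 0.0159 0.2556] rot [-1.800e+02  1.000e-01 -1.656e+02] F [ 0.2 -0.6 -2. ] open 0.0205 grip 88.2
turn [ -0.08 -39.9   -0.11] shift_before [ 0.03   -0.2261 -0.0083] shift_after [ 0.018 -0.226 -0.026]
```

```bash

python3 -m handwheel '[{"tx":0.03,"ty":-0.03,"tz":-0.008,"ax":0,"ay":0,"az":0,"jaw":-1},{"tx":0,"ty":-0.04,"tz":0,"ax":0,"ay":-10,"az":0,"jaw":-1},{"tx":0,"ty":-0.04,"tz":0,"ax":0,"ay":-10,"az":0,"jaw":-1},{"tx":0,"ty":-0.04,"tz":0,"ax":0,"ay":-10,"az":0,"jaw":-1},{"tx":0,"ty":-0.04,"tz":0,"ax":0,"ay":-9.9,"az":0,"jaw":-1},{"tx":0,"ty":-0.036,"tz":0,"ax":0,"ay":0,"az":0,"jaw":-1},{"tx":0,"ty":0,"tz":0,"ax":0,"ay":0,"az":0,"jaw":-1},{"tx":0,"ty":0,"tz":0,"ax":0,"ay":0,"az":0,"jaw":-1},{"tx":0,"ty":0,"tz":0,"ax":0,"ay":0,"az":0,"jaw":-1},{"tx":0,"ty":0,"tz":0,"ax":0,"ay":0,"az":0,"jaw":-1}]' 90 >/dev/null; python3 -c "
from h import *
delta(MOUTH+.2*axis(14.5,40),14.5,40)
from workcell import optics
S=optics.camera('scene');T=optics.camera('top')
for n,C in (('scene',S),('top',T)): np.savez(n+'1.npz',**C)
A=axis(14.5,40)
out=[]
for C,x,y in ((S,200,90),(T,360,170)):
  out.append(cv2.resize(C['color'][y:y+90,x:x+80,::-1],(400,450),interpolation=cv2.INTER_CUBIC))
  for s in (0,.03,.14,.2):print(((proj(C,MOUTH+s*A)-[x,y]+.5)*5-.5).round())
cv2.imwrite('pics/pre.png',np.hstack(out))
"
```

```text
t 9.0 pos [ 0.6415 -0.2073  0.2642] rot [-179.9   40.  -165.4] F [-0.2 -0.2 -2.7] open 0.0208 grip 88.7
turn [-0.01  0.03  0.05] shift_before [ 0.001  -0.0031 -0.0006] shift_after [ 0.001  -0.0031 -0.0006]
[253. 230.]
[233. 233.]
[151. 246.]
[ 97. 254.]
[263. 248.]
[258. 204.]
[236.  34.]
[224. -65.]
```

View pics/pre.png

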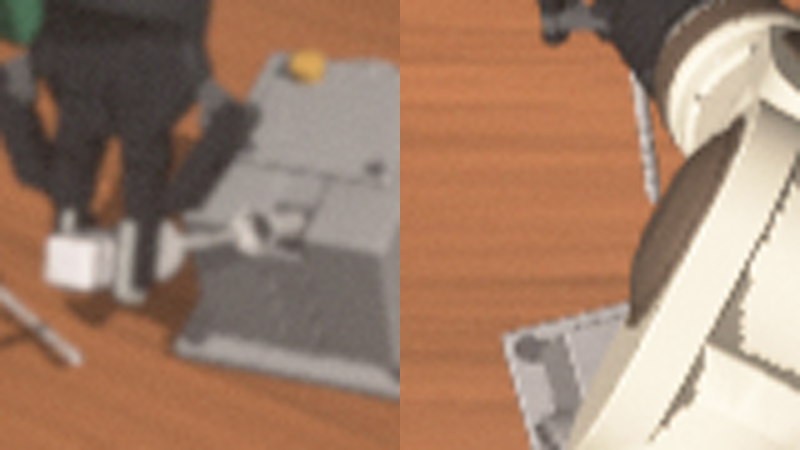

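The scene view shows the tip at about (235,235), pointing into the mouth at (253,230). The top view shows the rod ending at (653,200), and with the remaining 3 mm sideways correction that matches the predicted (658,204). The line is good, so I'll enter the mouth.

```bash

python3 -m handwheel '[{"tx":0.001,"ty":-0.003,"tz":-0.0005,"ax":0,"ay":0,"az":0,"jaw":-1},{"tx":0,"ty":0,"tz":0,"ax":0,"ay":0,"az":0,"jaw":-1},{"tx":0.01,"ty":0,"tz":0,"ax":0,"ay":0,"az":0,"jaw":-1},{"tx":0.01,"ty":0,"tz":0,"ax":0,"ay":0,"az":0,"jaw":-1},{"tx":0.01,"ty":0,"tz":0,"ax":0,"ay":0,"az":0,"jaw":-1},{"tx":0.006,"ty":0,"tz":0,"ax":0,"ay":0,"az":0,"jaw":-1},{"tx":0.005,"ty":0,"tz":0,"ax":0,"ay":0,"az":0,"jaw":-1},{"tx":0.004,"ty":0,"tz":0,"ax":0,"ay":0,"az":0,"jaw":-1},{"tx":0,"ty":0,"tz":0,"ax":0,"ay":0,"az":0,"jaw":-1},{"tx":0,"ty":0,"tz":0,"ax":0,"ay":0,"az":0,"jaw":-1}]' 90 >/dev/null; python3 -c "
from h import *
delta(MOUTH+.06*axis(14.5,40),14.5,40)"
```

```text
t 10.35 pos [ 0.6077 -0.22    0.2349] rot [-180.    40.  -165.5] F [-0.  -0.7 -3.3] open 0.0206 grip 88.7
turn [-0.05  0.03 -0.  ] shift_before [ 0.0947  0.0008 -0.    ] shift_after [0.0947 0.0008 0.    ]
```

```bash

python3 -m handwheel '[{"tx":0.005,"ty":0.0008,"tz":0,"ax":0,"ay":0,"az":0,"jaw":-1},{"tx":0.006,"ty":0,"tz":0,"ax":0,"ay":0,"az":0,"jaw":-1},{"tx":0.006,"ty":0,"tz":0,"ax":0,"ay":0,"az":0,"jaw":-1},{"tx":0.006,"ty":0,"tz":0,"ax":0,"ay":0,"az":0,"jaw":-1},{"tx":0.006,"ty":0,"tz":0,"ax":0,"ay":0,"az":0,"jaw":-1},{"tx":0.006,"ty":0,"tz":0,"ax":0,"ay":0,"az":0,"jaw":-1},{"tx":0.006,"ty":0,"tz":0,"ax":0,"ay":0,"az":0,"jaw":-1},{"tx":0.006,"ty":0,"tz":0,"ax":0,"ay":0,"az":0,"jaw":-1},{"tx":0.003,"ty":0,"tz":0,"ax":0,"ay":0,"az":0,"jaw":-1},{"tx":0,"ty":0,"tz":0,"ax":0,"ay":0,"az":0,"jaw":-1}]' 90 >/dev/null; python3 -c "
from h import *
delta(MOUTH+.06*axis(14.5,40),14.5,40)"
```

```text
t 11.6 pos [ 0.5702 -0.2289  0.2025] rot [-180.    40.  -165.5] F [-0.4  0.3 -2.4] open 0.0208 grip 88.7
turn [-0.05  0.02 -0.02] shift_before [ 0.0443 -0.0001 -0.0001] shift_after [ 0.0443 -0.     -0.    ]
```

Free running; I go on until just short of the mouth.

```bash

python3 -m handwheel '[{"tx":0.005,"ty":0,"tz":0,"ax":0,"ay":0,"az":0,"jaw":-1},{"tx":0.006,"ty":0,"tz":0,"ax":0,"ay":0,"az":0,"jaw":-1},{"tx":0.006,"ty":0,"tz":0,"ax":0,"ay":0,"az":0,"jaw":-1},{"tx":0.006,"ty":0,"tz":0,"ax":0,"ay":0,"az":0,"jaw":-1},{"tx":0.006,"ty":0,"tz":0,"ax":0,"ay":0,"az":0,"jaw":-1},{"tx":0.004,"ty":0,"tz":0,"ax":0,"ay":0,"az":0,"jaw":-1},{"tx":0.003,"ty":0,"tz":0,"ax":0,"ay":0,"az":0,"jaw":-1},{"tx":0.002,"ty":0,"tz":0,"ax":0,"ay":0,"az":0,"jaw":-1},{"tx":0,"ty":0,"tz":0,"ax":0,"ay":0,"az":0,"jaw":-1},{"tx":0,"ty":0,"tz":0,"ax":0,"ay":0,"az":0,"jaw":-1}]' 90 >/dev/null; python3 -c "
from h import *
delta(MOUTH+.06*axis(14.5,40),14.5,40)"
```

```text
t 12.85 pos [ 0.5423 -0.2361  0.1782] rot [-180.    40.  -165.5] F [ 0.1  0.3 -1.8] open 0.0207 grip 88.7
turn [-0.05  0.03  0.  ] shift_before [ 0.0066 -0.0001 -0.0001] shift_after [ 0.0066 -0.0001 -0.0001]
```

```bash

python3 -m handwheel '[{"tx":0.001,"ty":0,"tz":0,"ax":0,"ay":0,"az":0,"jaw":-1},{"tx":0.001,"ty":0,"tz":0,"ax":0,"ay":0,"az":0,"jaw":-1},{"tx":0.001,"ty":0,"tz":0,"ax":0,"ay":0,"az":0,"jaw":-1},{"tx":0.001,"ty":0,"tz":0,"ax":0,"ay":0,"az":0,"jaw":-1},{"tx":0.001,"ty":0,"tz":0,"ax":0,"ay":0,"az":0,"jaw":-1},{"tx":0.0005,"ty":0,"tz":0,"ax":0,"ay":0,"az":0,"jaw":-1},{"tx":0.0005,"ty":0,"tz":0,"ax":0,"ay":0,"az":0,"jaw":-1},{"tx":0,"ty":0,"tz":0,"ax":0,"ay":0,"az":0,"jaw":-1},{"tx":0,"ty":0,"tz":0,"ax":0,"ay":0,"az":0,"jaw":-1},{"tx":0,"ty":0,"tz":0,"ax":0,"ay":0,"az":0,"jaw":-1}]' 90 >/dev/null; python3 -c "
from h import *
delta(MOUTH+.06*axis(14.5,40),14.5,40)"
```

```text
t 14.1 pos [ 0.538  -0.2372  0.1747] rot [-179.9   40.1 -165.5] F [4.7 2.5 0.5] open 0.0206 grip 88.5
turn [-0.05  0.06  0.02] shift_before [ 0.0009 -0.0001  0.0001] shift_after [ 0.0009 -0.0001  0.0001]
```

```bash

python3 -m handwheel '[{"tx":0.0005,"ty":0,"tz":0,"ax":0,"ay":0,"az":0,"jaw":-1},{"tx":0,"ty":0,"tz":0,"ax":0,"ay":0,"az":0,"jaw":-1},{"tx":0.0005,"ty":0,"tz":0,"ax":0,"ay":0,"az":0,"jaw":-1},{"tx":0,"ty":0,"tz":0,"ax":0,"ay":0,"az":0,"jaw":-1},{"tx":0.0005,"ty":0,"tz":0,"ax":0,"ay":0,"az":0,"jaw":-1},{"tx":0,"ty":0,"tz":0,"ax":0,"ay":0,"az":0,"jaw":-1},{"tx":0,"ty":0,"tz":0,"ax":0,"ay":0,"az":0,"jaw":-1},{"tx":0,"ty":0,"tz":0,"ax":0,"ay":0,"az":0,"jaw":-1},{"tx":0,"ty":0,"tz":0,"ax":0,"ay":0,"az":0,"jaw":-1},{"tx":0,"ty":0,"tz":0,"ax":0,"ay":0,"az":0,"jaw":-1}]' 90 >/dev/null; python3 -c "
from h import *
delta(MOUTH+.06*axis(14.5,40),14.5,40)
from workcell import optics
S=optics.camera('scene')
x,y=210,100
cv2.imwrite('pics/seat.png',cv2.resize(S['color'][y:y+60,x:x+80,::-1],(640,480),interpolation=cv2.INTER_CUBIC))
for s in (0,.06):print(((proj(S,MOUTH+s*axis(14.5,40))-[x,y]+.5)*8-.5).round())"
```

```text
t 15.35 pos [ 0.5377 -0.2372  0.1749] rot [-179.9   40.2 -165.4] F [9.7 3.8 1.6] open 0.0206 grip 88.1
turn [-0.04  0.21  0.11] shift_before [ 0.0009 -0.0001  0.0004] shift_after [ 0.0009 -0.0001  0.0004]
[324. 289.]
[260. 299.]
```

View pics/seat.png

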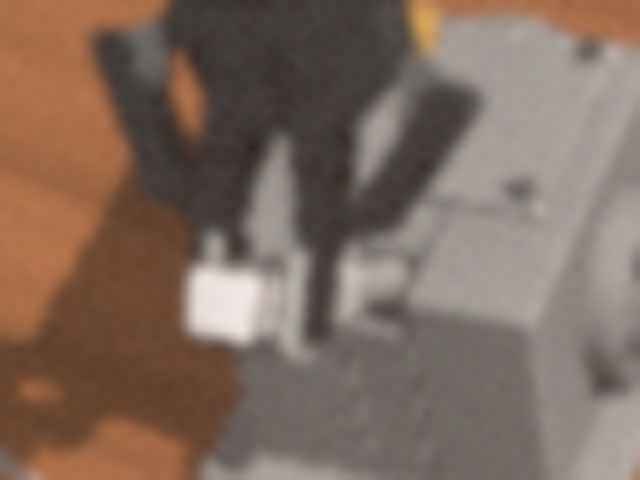

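The finger hides the collar, but the force rises to 11 N with no further advance, and the handle is within 1 mm of the predicted seated place. It is seated, so I draw it out.

```bash

python3 -m handwheel '[{"tx":-0.004,"ty":0,"tz":0,"ax":0,"ay":0,"az":0,"jaw":-1},{"tx":-0.008,"ty":0,"tz":0,"ax":0,"ay":0,"az":0,"jaw":-1},{"tx":-0.013,"ty":0,"tz":0,"ax":0,"ay":0,"az":0,"jaw":-1},{"tx":-0.016,"ty":0,"tz":0,"ax":0,"ay":0,"az":0,"jaw":-1},{"tx":-0.018,"ty":0,"tz":0,"ax":0,"ay":0,"az":0,"jaw":-1},{"tx":-0.018,"ty":0,"tz":0,"ax":0,"ay":0,"az":0,"jaw":-1},{"tx":-0.018,"ty":0,"tz":0,"ax":0,"ay":0,"az":0,"jaw":-1},{"tx":-0.018,"ty":0,"tz":0,"ax":0,"ay":0,"az":0,"jaw":-1},{"tx":-0.018,"ty":0,"tz":0,"ax":0,"ay":0,"az":0,"jaw":-1},{"tx":-0.015,"ty":0,"tz":0,"ax":0,"ay":0,"az":0,"jaw":-1}]' 90 >/dev/null; python3 -c "
from h import *
delta(MOUTH+.2*axis(14.5,40),14.5,40)
C=np.array([.4365,-.0285,.10]); delta(C+.17*axis(14.5,0),14.5,0)"
```

```text
t 16.65 pos [ 0.6459 -0.2091  0.2681] rot [-179.9   40.  -165.5] F [ 0.4  0.6 -2.2] open 0.0205 grip 88.7
turn [-0.04  0.04  0.02] shift_before [ 0.0065 -0.0002 -0.0001] shift_after [ 0.0065 -0.0002 -0.0001]
t 16.65 pos [ 0.6459 -0.2091  0.2681] rot [-179.9   40.  -165.5] F [ 0.4  0.6 -2.2] open 0.0205 grip 88.7
turn [-4.000e-02  4.004e+01  0.000e+00] shift_before [0.1108 0.2275 0.1511] shift_after [-0.0125  0.2273  0.1871]
```

```bash

python3 -m handwheel '[{"tx":0,"ty":0.025,"tz":0,"ax":0,"ay":0,"az":0,"jaw":-1},{"tx":0,"ty":0.04,"tz":0,"ax":0,"ay":10,"az":0,"jaw":-1},{"tx":0,"ty":0.04,"tz":0,"ax":0,"ay":10,"az":0,"jaw":-1},{"tx":0,"ty":0.04,"tz":0,"ax":0,"ay":10,"az":0,"jaw":-1},{"tx":0,"ty":0.04,"tz":0,"ax":0,"ay":10,"az":0,"jaw":-1},{"tx":0,"ty":0.03,"tz":0,"ax":0,"ay":0,"az":0,"jaw":-1},{"tx":-0.0125,"ty":0.0123,"tz":0.03,"ax":0,"ay":0,"az":0,"jaw":-1},{"tx":0,"ty":0,"tz":0.04,"ax":0,"ay":0,"az":0,"jaw":-1},{"tx":0,"ty":0,"tz":0.04,"ax":0,"ay":0,"az":0,"jaw":-1},{"tx":0,"ty":0,"tz":0.02,"ax":0,"ay":0,"az":0,"jaw":-1}]' 90 >/dev/null; python3 -c "
from h import *
C=np.array([.4365,-.0285,.10]); delta(C+.17*axis(14.5,0),14.5,0)"
```

```text
t 17.9 pos [0.6    0.0141 0.1346] rot [ 1.800e+02 -1.000e-01 -1.655e+02] F [ 0.8  0.5 -1.3] open 0.0207 grip 88.7
turn [ 0.   -0.1  -0.01] shift_before [-0.0012 -0.0004  0.0536] shift_after [-0.0011 -0.0004  0.0536]
```

```bash

python3 -m handwheel '[{"tx":-0.001,"ty":0,"tz":0.02,"ax":0,"ay":0,"az":0,"jaw":-1},{"tx":0,"ty":0,"tz":0.02,"ax":0,"ay":0,"az":0,"jaw":-1},{"tx":0,"ty":0,"tz":0.01,"ax":0,"ay":0,"az":0,"jaw":-1},{"tx":0,"ty":0,"tz":0.003,"ax":0,"ay":0,"az":0,"jaw":-1},{"tx":0,"ty":0,"tz":0,"ax":0,"ay":0,"az":0,"jaw":-1},{"tx":0,"ty":0,"tz":0,"ax":0,"ay":0,"az":0,"jaw":-1},{"tx":0,"ty":0,"tz":0,"ax":0,"ay":0,"az":0,"jaw":-1},{"tx":0,"ty":0,"tz":0,"ax":0,"ay":0,"az":0,"jaw":-1},{"tx":0,"ty":0,"tz":0,"ax":0,"ay":0,"az":0,"jaw":-1},{"tx":0,"ty":0,"tz":0,"ax":0,"ay":0,"az":0,"jaw":-1}]' 90 >/dev/null; python3 -c "
from h import *
C=np.array([.4365,-.0285,.10]); delta(C+.17*axis(14.5,0),14.5,0)
from workcell import optics
S=optics.camera('scene');T=optics.camera('top')
out=[]
for K,x,y in ((S,280,120),(T,290,165)):
  out.append(cv2.resize(K['color'][y:y+100,x:x+80,::-1],(400,500),interpolation=cv2.INTER_CUBIC))
  for s in (0,.11,.21):print(((proj(K,C+s*axis(14.5,0))-[x,y]+.5)*5-.5).round())
cv2.imwrite('pics/end.png',np.hstack(out))"
```

```text
t 19.15 pos [0.6012 0.0138 0.0841] rot [-180.     0.  -165.5] F [-0.2  0.4 -2.3] open 0.0207 grip 88.7
turn [-0.03  0.02 -0.04] shift_before [0.0001 0.0003 0.0031] shift_after [0.0001 0.0003 0.0031]
[232. 225.]
[185. 374.]
[138. 527.]
[223. 362.]
[175. 186.]
[133.  31.]
```

View pics/end.png

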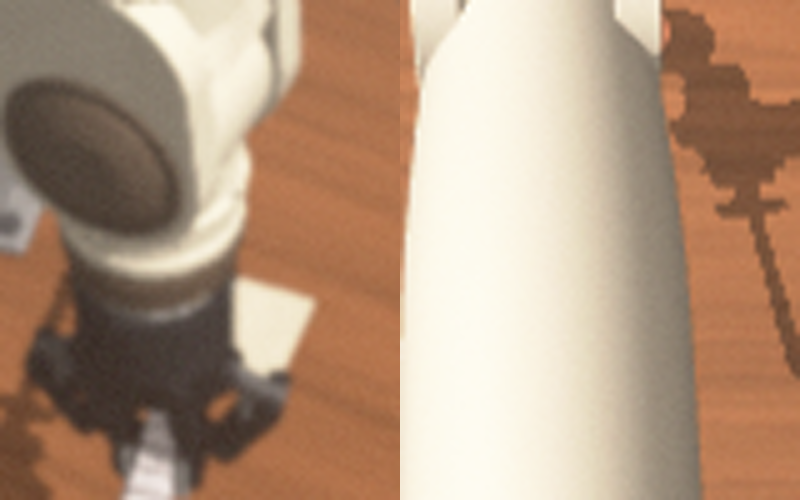

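The scene view shows the handle between the pads, running (158,415) to (130,500) along the predicted line for a level gauge. In the top view the arm hides the gauge, and its shadow shows a straight rod. I'm handing in.

```bash
python3 -c "
from workcell import workorder
print(workorder.job_done())"
```

```text
the job is handed in; nothing more can be done
None
```

I seated the gauge in the guide tube, drew it right out, and handed the job in at about 19 s with the gauge held level, its tip by calculation about 10 cm above the card's centre. The verdict wasn't shown, and in the last pictures the arm hid the tip.

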